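# Clear the briquette tray into the ratcheted tilt-out bin

### The job

Collect every charcoal briquette from the press's catch tray into the tilted-out bin in the bench front. Then throw the ratchet pawl back by its T-handle while the bin is still out, push the bin fully shut with the briquettes in it, and swing the pawl down again onto the teeth. Leave the other things in the yard where they stand.

Things in the scene. Friction and masses are not known exactly. Their poses are not given: they have to be found in the camera images.
- bench: Stone bench, fixed, 195 mm high, turned up to 0.1 rad. Origin on the table in the plane of its front face, under the middle of the bin hinge; x into the bench, y left along the front, z up: the 'bench' frame below. Bench top starts at x=0 (over the bin at x=0.035, underside 175 mm high), clear round the bin; granite slab and roller on it at y -0.43 to -0.15, to 300 mm high.
- bin (a joint): Tilt of the bin about its lower front edge (bench x=0, z=0.012, axis along y). 0 shut, grows as its top tilts out to the robot; stop 0.88; starts 0.7 to 0.84. Stiff, stays where left; 5 to 10 N on the top edge moves it. With the pawl down, teeth on its left flank let it tilt out but not back in by more than a tooth (0.13 rad). Pawl thrown back: can be pushed shut.
- bin_floor (a point): Centre of the bin's inner floor (110 x 200 mm); turns with the bin: x to its back, y left, z up along the front board. Front board at x=-0.058, 159 mm above the floor; back at 0.055, 79 mm high; sides at y=+-0.10. Tilted out 0.8 rad, board and floor make a V whose mouth is at bench x -0.12 to 0, front edge 120 to 130 mm above the table, drop-in point at bench (-0.06, 0).
- bin_lip (a point): Middle of the top outer edge of the bin's front board (12 mm wood, 216 mm wide, plain outer face), 165 mm above the hinge; axes as bin_floor. Shut: at bench (-0.012, 0, 0.177), board upright and flush with the bench front. Push this edge away from the robot, with closed fingers in front of the board, to shut the bin.
- pawl (a joint): Pawl angle about its pivot at bench (0.03, 0.125, 0.215), axis along y. 0 fully down, T-handle leaning 0.56 rad towards the robot; grows as the handle swings away from the robot; stop at 1.12, leaning 0.56 rad away. Its weight tips it to either side of about 0.5 and keeps it there; 1 to 2 N at the bar swings it. Down on the teeth it reads 0 to 0.2.
- pawl_bar (a point): Middle of the pawl's T-handle bar: steel, 20 mm thick, 52 mm long, along bench y, on a stem 85 mm from the pivot. Pawl down: at bench (-0.015, 0.125, 0.287); thrown back: (0.075, 0.125, 0.287); passes over the pivot at z=0.30. Can be pushed either way with closed fingers.
- tray: Steel catch tray of a hand briquette press, fixed: 270 x 244 mm, walls 4 mm thick, 18 mm high, floor 4 mm thick. Origin at the centre of its underside, on the table; x away from the robot, y left, towards the press (base from y=0.22, head above it, to 290 mm high, column at y=0.35).
- briq0: Charcoal briquette, dark square bar 90 x 40 x 40 mm with a small grey hole mark in each end, 120 to 240 g; origin at its centre, x along its length. Starts flat in the catch tray, long axis roughly along the tray's x. 3 to 5 are present.
- briq1: Charcoal briquette, dark square bar 90 x 40 x 40 mm with a small grey hole mark in each end, 120 to 240 g; origin at its centre, x along its length. Starts flat in the catch tray, long axis roughly along the tray's x. 3 to 5 are present.
- briq2: Charcoal briquette, dark square bar 90 x 40 x 40 mm with a small grey hole mark in each end, 120 to 240 g; origin at its centre, x along its length. Starts flat in the catch tray, long axis roughly along the tray's x. 3 to 5 are present.
- briq3: Charcoal briquette, dark square bar 90 x 40 x 40 mm with a small grey hole mark in each end, 120 to 240 g; origin at its centre, x along its length. Starts flat in the catch tray, long axis roughly along the tray's x. 3 to 5 are present.
- briq4: Charcoal briquette, dark square bar 90 x 40 x 40 mm with a small grey hole mark in each end, 120 to 240 g; origin at its centre, x along its length. Starts flat in the catch tray, long axis roughly along the tray's x. 3 to 5 are present.
- plate: Steel plate, 150 mm wide, 15 mm high, on the bench behind the bin. To be left alone. Origin at the centre of its underside.
- scoop: Wooden scoop, about 210 mm long, 24 mm high, on the table at the right. To be left alone. Origin at the centre of its underside.
- tumbler: Steel tumbler, 72 mm wide, 100 mm high, on the table at the right. To be left alone. Origin at the centre of its underside.
- shellbowl: Coconut-shell bowl, 100 mm wide, 45 mm high, on the table beyond the tray. To be left alone. Origin at the centre of its underside.
Things that resemble listed ones, but are neither listed nor needed, are in the scene too. What is shaped like the briq3 but pink or turquoise is not meant.

How it is judged (in metres and radians):
On the way, in this order (a step that is already met when the one before it is completed fails the run):
1. the pawl is thrown back (joint beyond 0.9) while the bin is still tilted out (beyond 0.4 rad) (value of joint pawl above 0.9 rad and value of joint bin above 0.4 rad), for 0.2 s.
2. the bin is pushed shut (within 0.06 rad) with the pawl still back (value of joint bin below 0.06 rad and value of joint pawl above 0.6 rad), for 0.2 s.
At the end, for the whole second after the job is handed in: The bin is shut to within 0.06 rad, the pawl is down again (joint under 0.3), and every briquette present lies at rest inside the bin (its centre between the bin's walls) (value of joint bin below 0.06 rad and value of joint pawl below 0.3 rad and x of briq0 in the frame of bin_floor between -0.062 and 0.062 m and y of briq0 in the frame of bin_floor between -0.105 and 0.105 m and z of briq0 in the frame of bin_floor between 0 and 0.14 m and linear speed of each of briq0, briq1, briq2, briq3, briq4 below 0.03 m/s and x of briq1 in the frame of bin_floor between -0.062 and 0.062 m and y of briq1 in the frame of bin_floor between -0.105 and 0.105 m and z of briq1 in the frame of bin_floor between 0 and 0.14 m and x of briq2 in the frame of bin_floor between -0.062 and 0.062 m and y of briq2 in the frame of bin_floor between -0.105 and 0.105 m and z of briq2 in the frame of bin_floor between 0 and 0.14 m and x of briq3 in the frame of bin_floor between -0.062 and 0.062 m and y of briq3 in the frame of bin_floor between -0.105 and 0.105 m and z of briq3 in the frame of bin_floor between 0 and 0.14 m and x of briq4 in the frame of bin_floor between -0.062 and 0.062 m and y of briq4 in the frame of bin_floor between -0.105 and 0.105 m and z of briq4 in the frame of bin_floor between 0 and 0.14 m); the robot touches nothing.
It fails at once if another thing (plate, scoop, tumbler or shell bowl) is moved by more than 60 mm (distance of any of plate, scoop, tumbler, shellbowl from where it was at the start of the episode above 0.06 m).
Of briq0, briq1, briq2, briq3, briq4 only 3 to 5 are there at a start; the rules pass over those that are not, and their reading is None.
At some moment in a run one of briq0, briq1, briq2, briq3, briq4 may be knocked a few centimetres aside while the robot is not near it.
Once in a run the grip may slacken for a moment while it holds something.
It also fails if it takes over 210 s, if anything falls off the work surface, if the arm or the gripper's body presses on something with over 40 N, if the wrist force passes 120 N, or if a joint passes its speed limit or range.

### The arm

A 6-joint arm with a two-finger parallel gripper is mounted at the origin on the work surface. World frame = base frame: x ahead of the robot, y to its left, z up, the work surface at z = 0. Lengths are in mm, angles in rad, forces in N, time in s.
With the tool pointing down it reaches from about 275 to 1000 mm from the base axis. Payload 8.4 kg.
Tool frame: the origin (TCP) lies at the centre of the arm's flange, where the gripper is bolted on; the fingertips stand 173 mm ahead of it and the grasp point (between the pads) lies 155 mm ahead of it; z points along the fingers, y is the direction in which the jaws open and shut (so a half turn about z gives the same grasp; the last joint's range is limited). The gripper opens to 85 mm and grips with 20 to 120 N. Pads are 22 mm wide; open, the fingers measure 114 mm over their backs; the gripper's body (76 mm by 85 mm) begins 54 mm behind the grasp point. The pads swing forward as they close: fully open they stand 13 mm farther back than shut.
Start: joints at [1.163, 0.353, 1.633, -0, 1.155, -0.002], TCP at [246.721, 574.246, 404.681] pointing down, gripper open.
Joint ranges: [-2.63, 2.63], [-0.92, 2.1], [0.06, 2.66], [-1.3, 4.44], [0, 2.69], [-3.02, 3.02]. Speed limits (rad/s): [2.22, 2.22, 2.79, 3.14, 3.14, 3.14].

### API

Orientations are given as [roll, pitch, yaw] about the fixed x, y, z axes, in that order (R = Rz(yaw) Ry(pitch) Rx(roll)).
In Python, from rig import sense, grab_frame, camera_model, sign_off gives the robot as it stands. The module is installed in compiled form; this text tells all that it offers.
- The arm moves only by the tool step_arm, never from a script. Its argument "commands" is a list of rows, each a list of 3 entries, a list of its own where there are three numbers: the shift along the tool's x, y, z in mm, then the turn about the tool's z in rad, then the opening, from 0 (shut) to 1 (fully open). A call has 1 to 20 rows; each row shifts and turns the pose as measured when the row begins, along the tool's axes as they then stand; what a row does not reach is not made up. A row lasts 1/8 s, in which the tool goes at most 62.5 mm and 10.7 degrees, less where a joint would pass 70% of its speed; a pose out of reach is approached as far as the arm can. A call with a gripper value outside its range is refused whole. The fingers move at their own pace and stop on an object; "force" is the grip in N (left out, the last holds). Time passes only in rows, so rows that do not move let the fingers close. It gives the time, the measured TCP pose, the force and the opening at its end, in the units of the state.
- sense(): the state, without advancing time (a new reading comes with each control period).
- grab_frame(name): name is "scene" or "top"; returns the picture (400x640x3 uint8, blue, green, red); there is no depth.
- camera_model(name): a dict with "fx", "fy", "cx", "cy" (pixels), "R" (3x3) and "t" (3): a world point X has camera coordinates R X + t. Camera axes: x right, y down, z forward; pixel columns grow to the right and rows downward; lengths in mm; the calibration is good to about 2 mm. A picture is of the moment at which its call begins. camera_model takes no time and is no camera call.
- sign_off(): hands the job in, once; it reports no verdict.
The state is a dict: "clock": time; "qpos": joint angles; "qvel": joint speeds; "joint_efforts": joint torques, N m; "eef_pos": TCP position; "tcp_rot": TCP orientation; "contact_force": force on the tool from outside, world axes, zero at the start; "wrist_torque": the same for the moment, N m; "opening": opening from 0.0 (shut) to 1.0 (fully open).
Only numpy, scipy, OpenCV 4.12 (cv2) and the standard library are available. Lean on these libraries where they do the work, as an engineer would, in place of code of your own. Each camera call takes 0.05 s, during which the arm holds its last target. There are 200 camera calls.

## Working session

There is one attempt and no reset: what is moved stays moved. The work goes in short steps, Python scripts to look and compute and a tool call to move; the robot and the scene stay as the last step left them, time stands still between calls to the robot, and variables do not carry over. Pictures are saved under pics/ and viewed, about 12 in all and at most 16, crops included, and the job is handed in when it is done.

Besides the shell and the picture viewer there is one more tool, called after "Emit:" as a command line: name --argument value ..., lists and objects as JSON in quotes. step_arm: Moves the arm, as the interface text tells. Its arguments: {"type":"object","properties":{"commands":{"type":"array","items":{"type":"array"}},"force":{"type":"number"}},"required":["commands"]}

```bash
mkdir -p pics
cat > h.py <<'E'
import numpy as np, cv2
from rig import sense, grab_frame, camera_model, sign_off
def snap(n,f,crop=None,s=1):
    im=grab_frame(n); cv2.imwrite('pics/raw_'+f,im)
    if crop: x0,y0,x1,y1=crop; im=im[y0:y1,x0:x1]
    if s!=1: im=cv2.resize(im,None,fx=s,fy=s,interpolation=cv2.INTER_CUBIC)
    cv2.imwrite('pics/'+f,im)
def atz(n,u,v,z):
    c=camera_model(n);R=np.array(c['R']);t=np.array(c['t']).ravel()
    d=R.T@np.array([(u-c['cx'])/c['fx'],(v-c['cy'])/c['fy'],1]);o=-R.T@t
    return o+d*(z-o[2])/d[2]
def proj(n,X):
    c=camera_model(n);p=np.array(c['R'])@np.array(X,float)+np.array(c['t']).ravel()
    return np.array([c['fx']*p[0]/p[2]+c['cx'],c['fy']*p[1]/p[2]+c['cy']])
def tri(obs):
    A=[];b=[]
    for n,u,v in obs:
        c=camera_model(n);R=np.array(c['R']);t=np.array(c['t']).ravel()
        d=R.T@np.array([(u-c['cx'])/c['fx'],(v-c['cy'])/c['fy'],1]);d/=np.linalg.norm(d);o=-R.T@t
        P=np.eye(3)-np.outer(d,d);A.append(P);b.append(P@o)
    x=np.linalg.lstsq(np.vstack(A),np.hstack(b),rcond=None)[0]
    return x, [proj(n,x)-[u,v] for n,u,v in obs]
E
python3 - <<'E'
from h import *
np.set_printoptions(precision=3,suppress=True)
snap('scene','s0.png');snap('top','t0.png')
for n in('scene','top'):
    c=camera_model(n);print(n,c['fx'],c['cx'],c['cy'],-np.array(c['R']).T@np.array(c['t']).ravel(),np.array(c['R'])[2])
print(sense())
E
```

```text
scene 362.6987379638728 316.4654089880222 203.18925855083813 [1027.904  -64.503 1117.779] [-0.49   0.08  -0.868]
top 509.5448372719204 316.06357454744835 202.34480337906768 [ 171.68    20.079 1984.109] [ 0.191 -0.006 -0.981]
{'clock': 0.1, 'qpos': array([ 1.163,  0.354,  1.634, -0.   ,  1.155, -0.002]), 'qvel': array([ 0.   , -0.003, -0.003,  0.   ,  0.   ,  0.001]), 'joint_efforts': array([ -0.   , -60.635, -34.282,  -0.   ,   0.004,  -0.   ]), 'eef_pos': array([246.642, 574.027, 404.037]), 'tcp_rot': array([-3.14 , -0.   ,  2.736]), 'contact_force': array([0.439, 0.083, 0.17 ]), 'wrist_torque': array([0.013, 0.033, 0.035]), 'opening': 0.9992669031775965}
```

View pics/s0.png

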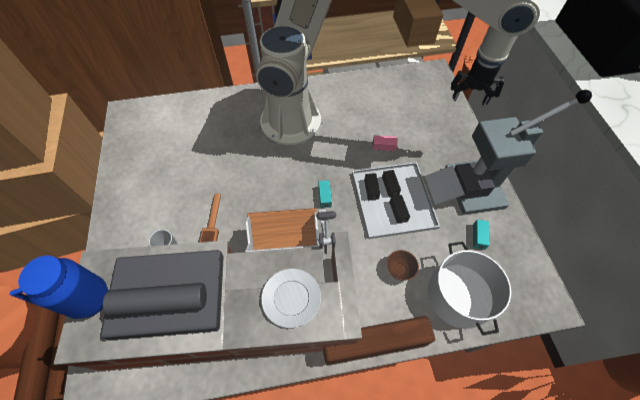

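View pics/t0.png

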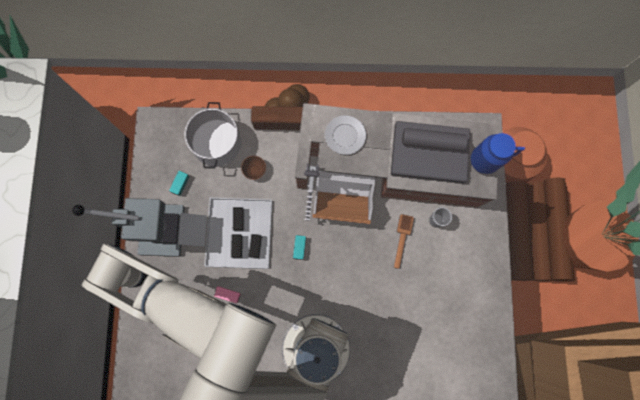

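The scene view shows three dark bars in the tray at about (372,185), (392,183) and (399,208). The top view has them at (238,219), (237,246) and (255,246). Possible mix-ups:
- turquoise bars at scene (325,192) and (482,233)
- a pink bar at scene (385,142)
- the dark press die at scene (470,180)

I choose the dark bars lying in the tray and will check them in a close crop.

Run:
```python
from h import *
a=cv2.imread('pics/raw_s0.png');b=cv2.imread('pics/raw_t0.png')
f=lambda im,x0,y0,x1,y1,s:cv2.resize(im[y0:y1,x0:x1],None,fx=s,fy=s,interpolation=cv2.INTER_CUBIC)
A=f(a,340,155,500,245,5);cv2.imwrite('pics/c1.png',A)
B=np.hstack([f(b,200,190,280,275,5),f(b,300,155,380,240,5)]);cv2.imwrite('pics/c2.png',B)
cv2.imwrite('pics/c3.png',f(a,235,195,365,295,6))
```

```text
(no output)
```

View pics/c1.png

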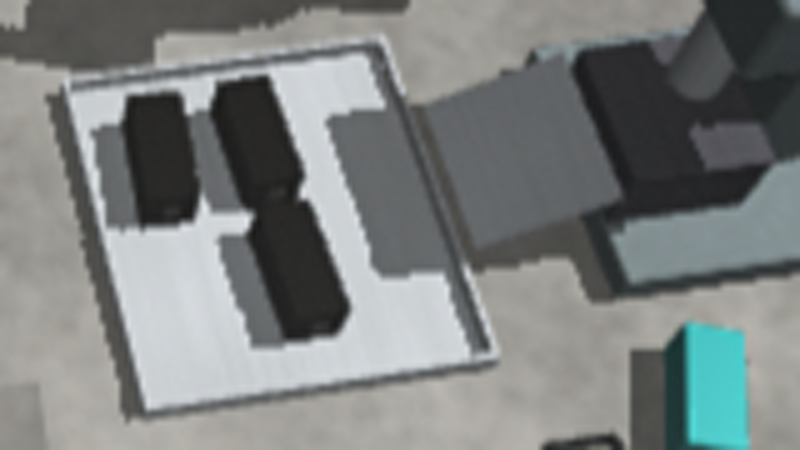

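View pics/c2.png

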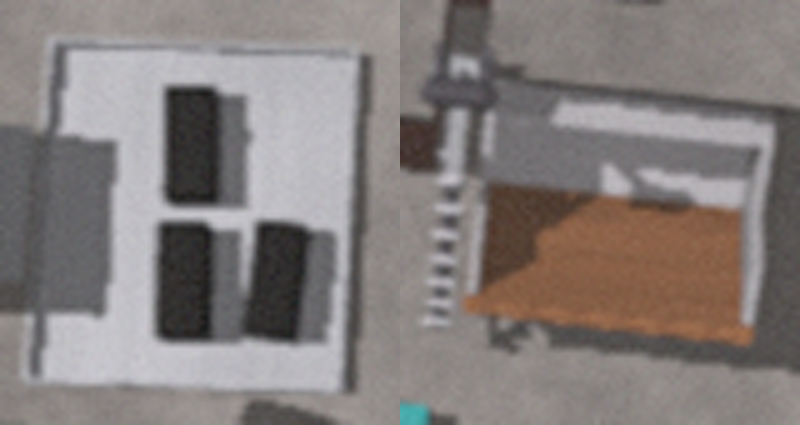

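View pics/c3.png

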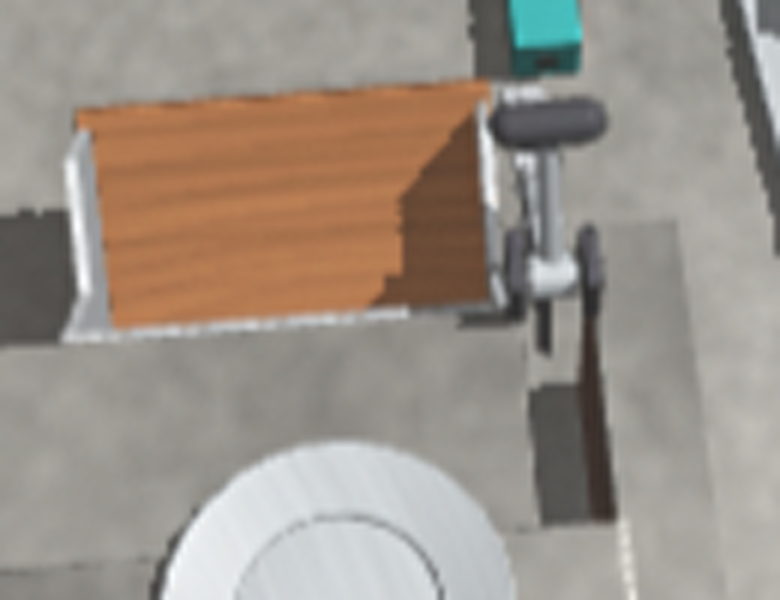

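Five views used so far. Exactly three dark bars lie in the tray, with their grey end marks visible. The die in the press is part of the press. The lip ends, pawl bar and teeth are clear in both views. Next I fit the briquette boxes to both views and triangulate the lip and pawl.

```bash
cat > fit.py <<'E'
from h import *
from scipy.optimize import minimize
def corners(p):
    x,y,z,a=p; c,s=np.cos(a),np.sin(a)
    return [(x+c*i*45-s*j*20,y+s*i*45+c*j*20,z+k*20) for i in(-1,1) for j in(-1,1) for k in(-1,1)]
def fitb(p0,ims,S=8,thr=55):
    M={}
    for n,im in ims.items():
        u,v=proj(n,p0[:3]).astype(int);r=20
        g=im[v-r:v+r,u-r:u+r].max(2);m=(g<thr).astype(np.uint8)
        k,l,st,ce=cv2.connectedComponentsWithStats(m)
        j=1+np.argmin(np.hypot(*(ce[1:]-r).T)+ (st[1:,4]<80)*100)
        M[n]=((cv2.resize((l==j).astype(np.float32),None,fx=S,fy=S,interpolation=cv2.INTER_LINEAR)>.5).astype(np.uint8),u-r,v-r)
    def cost(p):
        c=0
        for n,(m,u0,v0) in M.items():
            P=np.array([proj(n,X) for X in corners(p)]);P=((P-[u0,v0]+.5)*S)
            h=cv2.convexHull(P.round().astype(np.int32));q=np.zeros_like(m);cv2.fillConvexPoly(q,h,1)
            c+=np.abs(q.astype(int)-m).sum()/S**2
        return c
    best=min((minimize(cost,p0+np.array([0,0,0,da]),method='Nelder-Mead',options=dict(initial_simplex=np.array(p0)+[0,0,0,da]+np.vstack([np.zeros(4),np.diag([12,12,10,.15])]))) for da in(-.1,0,.1)),key=lambda r:r.fun)
    return best.x,best.fun
E
python3 - <<'E'
from fit import *
np.set_printoptions(precision=2,suppress=True)
ims={'scene':cv2.imread('pics/raw_s0.png'),'top':cv2.imread('pics/raw_t0.png')}
for n,s,t in(('A',(372,185.4),(255.4,246)),('B',(391.5,182.5),(237,246)),('C',(399.5,207.5),(238,219))):
    X,e=tri([('scene',)+s,('top',)+t]);print(n,X);print(fitb(np.r_[X[:2],24,0],ims))
for n,s,t in(('lipR',(247.7,213.7),(370.4,223)),('lipL',(316.7,209.2),(312.8,216)),('bar',(326.7,215.3),(312,173.4)),):
    print(n,*tri([('scene',)+s,('top',)+t]))
E
```

```text
A [378.66 240.48  32.27]Traceback (most recent call last):
  File "<stdin>", line 5, in <module>
  File "fit.py", line 21, in fitb
    best=min((minimize(cost,p0+np.array([0,0,0,da]),method='Nelder-Mead',options=dict(initial_simplex=np.array(p0)+[0,0,0,da]+np.vstack([np.zeros(4),np.diag([12,12,10,.15])]))) for da in(-.1,0,.1)),key=lambda r:r.fun)
  File "fit.py", line 21, in <genexpr>
    best=min((minimize(cost,p0+np.array([0,0,0,da]),method='Nelder-Mead',options=dict(initial_simplex=np.array(p0)+[0,0,0,da]+np.vstack([np.zeros(4),np.diag([12,12,10,.15])]))) for da in(-.1,0,.1)),key=lambda r:r.fun)
              ~~~~~~~~^^^^^^^^^^^^^^^^^^^^^^^^^^^^^^^^^^^^^^^^^^^^^^^^^^^^^^^^^^^^^^^^^^^^^^^^^^^^^^^^^^^^^^^^^^^^^^^^^^^^^^^^^^^^^^^^^^^^^^^^^^^^^^^^^^^^^^^^^^^^^^^^^^^^^^^^^^
    res = _minimize_neldermead(fun, x0, args, callback, bounds=bounds,
                               **options)
    fxcc = func(xcc)
    fx = function(np.copy(x), *(wrapper_args + args))
  File "fit.py", line 17, in cost
    P=np.array([proj(n,X) for X in corners(p)]);P=((P-[u0,v0]+.5)*S)
                ~~~~^^^^^
  File "h.py", line 13, in proj
    c=camera_model(n);p=np.array(c['R'])@np.array(X,float)+np.array(c['t']).ravel()
ValueError: time passes only in moves, steps and waits
```

```bash
python3 - <<'E'
import re
s=open('h.py').read()
s=s.replace("def snap","import functools\ncamera_model=functools.lru_cache(camera_model)\ndef snap",1)
open('h.py','w').write(s)
E
python3 - <<'E'
from fit import *
np.set_printoptions(precision=2,suppress=True)
ims={'scene':cv2.imread('pics/raw_s0.png'),'top':cv2.imread('pics/raw_t0.png')}
for n,s,t in(('A',(372,185.4),(255.4,246)),('B',(391.5,182.5),(237,246)),('C',(399.5,207.5),(238,219))):
    X,e=tri([('scene',)+s,('top',)+t]);print(n,X,e);print(fitb(np.r_[X[:2],24,0],ims))
for n,s,t in(('lipR',(247.7,213.7),(370.4,223)),('lipL',(316.7,209.2),(312.8,216)),('bar',(326.7,215.3),(312,173.4)),):
    print(n,*tri([('scene',)+s,('top',)+t]))
E
```

```text
A [378.66 240.48  32.27] [array([-0.46,  0.01]), array([-0.41, -0.11])]
(array([378.45, 241.28,  21.14,  -0.14]), np.float64(136.484375))
B [378.   311.72  30.59] [array([-0.62,  0.01]), array([-0.54, -0.17])]
(array([381.4 , 312.16,  19.1 ,   0.01]), np.float64(206.0625))
C [482.34 311.16  32.23] [array([-0.33, -0.  ]), array([-0.27, -0.09])]
(array([480.  , 308.41,  32.65,   0.  ]), np.float64(238.953125))
lipR [ 461.34 -192.1   115.28] [array([-0.46,  0.05]), array([-0.39,  0.01])]
lipL [484.44  22.8  116.66] [array([-0.7 ,  0.04]), array([-0.59, -0.08])]
bar [602.51  28.44 293.64] [array([-1.14,  0.05]), array([-0.84, -0.14])]
```

The lip ends are 216 mm apart, and the lip height of 116 mm gives a bin tilt of about 0.82. That puts the bench origin at about (602,-98) with yaw -0.103, and the bar measurement agrees to 3 mm. I'll write a small row planner and start with briquette A.

```bash
cat > plan.py <<'E'
# prints rows from the present pose through way points (grasp point x,y,z [mm], yaw, opening)
import sys,numpy as np,ast
from rig import sense
O=np.array([602,-98.]);A=-0.103
EX=np.array([np.cos(A),np.sin(A)]);EY=np.array([-EX[1],EX[0]])
def bench(x,y): return O+x*EX+y*EY
def plan(wps,step=55,turn=.17):
    s=sense();p=np.array(s['eef_pos'],float)-[0,0,155];yaw=s['tcp_rot'][2]
    print('clock %.1f at'%s['clock'],p.round(),'yaw %.2f'%yaw,'open %.2f'%s['opening'],'F',np.round(s['contact_force'],1),'q6 %.2f'%s['qpos'][5])
    for x,y,z,w,o in wps:
        g=np.array([x,y,z],float);dw=(w-yaw+np.pi)%(2*np.pi)-np.pi
        n=max(1,int(np.ceil(max(np.linalg.norm(g-p)/step,abs(dw)/turn))));d=(g-p)/n
        rows=[]
        for i in range(n):
            c,sn=np.cos(yaw),np.sin(yaw)
            rows.append([[int(round(c*d[0]+sn*d[1])),int(round(sn*d[0]-c*d[1])),int(round(-d[2]))],round(-dw/n,2),o]);yaw+=dw/n
        p=g;print(str(rows).replace(' ','')[1:-1]+',')
E
python3 -c "
from plan import *
plan([(378,241,120,3.0,.7),(378,241,30,3.0,.7)])"
```

```text
clock 0.1 at [247. 574. 249.] yaw 2.74 open 1.00 F [0.4 0.1 0.2] q6 -0.00
[[-36,-36,18],np.float64(-0.04),0.7],[[-35,-38,18],np.float64(-0.04),0.7],[[-33,-39,18],np.float64(-0.04),0.7],[[-32,-40,18],np.float64(-0.04),0.7],[[-30,-41,18],np.float64(-0.04),0.7],[[-29,-42,18],np.float64(-0.04),0.7],[[-27,-43,18],np.float64(-0.04),0.7],
[[0,0,45],np.float64(0.0),0.7],[[0,0,45],np.float64(0.0),0.7],
```

Emit:
step_arm --commands '[[[-36,-36,0],-0.04,0.7],[[-35,-38,0],-0.04,0.7],[[-33,-39,0],-0.04,0.7],[[-32,-40,10],-0.04,0.7],[[-30,-41,30],-0.04,0.7],[[-29,-42,40],-0.04,0.7],[[-27,-43,40],-0.04,0.7],[[0,0,0],0,0.7]]'

```text
clock: 1.1
eef_pos: [383.2, 238.9, 284.0]
tcp_rot: [-3.141, 0.0, 3.027]
contact_force: [-0.5, 0.2, 0.2]
opening: 0.702
```

```bash
sed -i 's/round(-dw\/n,2)/float(round(-dw\/n,2))/' plan.py; python3 -c "
from plan import *
plan([(378,241,70,3.0,.7),(378,241,30,3.0,.7)])"
```

```text
clock 1.1 at [383. 239. 129.] yaw 3.03 open 0.70 F [-0.5  0.2  0.2] q6 -0.90
[[3,1,30],0.01,0.7],[[3,1,30],0.01,0.7],
[[0,0,40],-0.0,0.7],
```

Emit:
step_arm --commands '[[[5,2,30],0.02,0.7],[[0,0,30],0,0.7],[[0,0,35],0,0.7],[[0,0,4],0,0.7],[[0,0,0],0,0.2],[[0,0,0],0,0.2],[[0,0,0],0,0.2],[[0,0,0],0,0.2]]' --force 60

```text
clock: 2.1
eef_pos: [381.2, 246.1, 188.6]
tcp_rot: [3.134, 0.008, 3.005]
contact_force: [-0.6, -0.1, -0.8]
opening: 0.456
```

```bash
python3 -c "
from plan import *
print(sense()['contact_force'])
x,y=bench(-50,-53)
plan([(378,241,200,3.0,.2),(x,y,200,1.468,.2),(x,y,128,1.468,.2)])"
```

```text
[-0.56259209 -0.05272447 -0.81190021]
clock 2.1 at [381. 246.  34.] yaw 3.00 open 0.46 F [-0.6 -0.1 -0.8] q6 -0.86
[[1,-1,-42],0.0,0.2],[[1,-1,-42],0.0,0.2],[[1,-1,-42],0.0,0.2],[[1,-1,-42],0.0,0.2],
[[-22,-36,0],0.15,0.2],[[-27,-32,0],0.15,0.2],[[-32,-28,0],0.15,0.2],[[-36,-22,0],0.15,0.2],[[-39,-17,0],0.15,0.2],[[-41,-10,0],0.15,0.2],[[-42,-4,0],0.15,0.2],[[-42,2,0],0.15,0.2],[[-41,9,0],0.15,0.2],[[-39,15,0],0.15,0.2],
[[0,0,36],-0.0,0.2],[[0,0,36],-0.0,0.2],
```

Emit:
step_arm --commands '[[[1,-1,-42],0,0.2],[[1,-1,-42],0,0.2],[[1,-1,-42],0,0.2],[[1,-1,-42],0,0.2],[[-22,-36,0],0.15,0.2],[[-27,-32,0],0.15,0.2],[[-32,-28,0],0.15,0.2],[[-36,-22,0],0.15,0.2],[[-39,-17,0],0.15,0.2],[[-41,-10,0],0.15,0.2],[[-42,-4,0],0.15,0.2],[[-42,2,0],0.15,0.2],[[-41,9,0],0.15,0.2],[[-39,15,0],0.15,0.2],[[0,0,0],0,0.2]]'

```text
clock: 3.98
eef_pos: [546.8, -157.9, 366.5]
tcp_rot: [3.125, -0.01, 1.455]
contact_force: [-0.1, -0.2, -1.5]
opening: 0.459
```

```bash
python3 -c "
from plan import *
x,y=bench(-50,-53)
plan([(x,y,128,1.468,.2)])
from h import *
a=grab_frame('scene');b=grab_frame('top')
A=cv2.resize(a[150:290,190:430],(480,280));B=cv2.resize(b[120:280,190:400],(420,320))
im=np.zeros((600,480,3),np.uint8);im[:280]=A;im[280:600,:420]=B;cv2.imwrite('pics/v6.png',im)"
```

```text
clock 4.0 at [ 547. -158.  211.] yaw 1.46 open 0.46 F [-0.1 -0.2 -1.5] q6 -0.18
[[6,-1,42],-0.01,0.2],[[6,-1,42],-0.01,0.2],
```

View pics/v6.png

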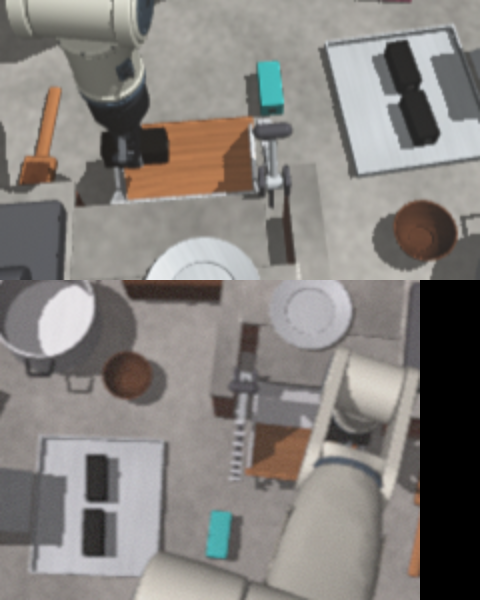

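The briquette is held over the right end of the bin (scene crop (145,147)). The other two are unmoved in the tray (scene crop (402,65) and (418,115)). Lower and release.

Emit:
step_arm --commands '[[[6,-1,42],-0.01,0.2],[[6,-1,42],-0.01,0.2],[[0,0,0],0,0.2],[[0,0,0],0,0.65],[[0,0,0],0,0.65],[[0,0,0],0,0.65]]'

```text
clock: 4.82
eef_pos: [546.5, -139.0, 286.5]
tcp_rot: [3.12, -0.01, 1.488]
contact_force: [0.2, -0.4, 0.1]
opening: 0.648
```

```bash
python3 -c "
from plan import *
x,y=sense()['eef_pos'][:2]
plan([(x,y,200,1.468,.65),(380,312,170,3.14,.8),(380,312,70,3.14,.8)])"
```

```text
clock 4.8 at [ 547. -139.  132.] yaw 1.49 open 0.65 F [ 0.2 -0.4  0.1] q6 -0.19
[[0,0,-34],0.01,0.65],[[0,0,-34],0.01,0.65],
[[43,-21,3],-0.17,0.8],[[46,-14,3],-0.17,0.8],[[48,-6,3],-0.17,0.8],[[48,2,3],-0.17,0.8],[[47,10,3],-0.17,0.8],[[45,18,3],-0.17,0.8],[[41,25,3],-0.17,0.8],[[36,31,3],-0.17,0.8],[[31,37,3],-0.17,0.8],[[24,42,3],-0.17,0.8],
[[0,0,50],0.0,0.8],[[0,0,50],0.0,0.8],
```

Emit:
step_arm --commands '[[[0,0,-34],0.01,0.65],[[0,0,-34],0.01,0.65],[[43,-21,3],-0.17,0.8],[[46,-14,3],-0.17,0.8],[[48,-6,3],-0.17,0.8],[[48,2,3],-0.17,0.8],[[47,10,3],-0.17,0.8],[[45,18,3],-0.17,0.8],[[41,25,3],-0.17,0.8],[[36,31,3],-0.17,0.8],[[31,37,3],-0.17,0.8]]'

```text
clock: 6.2
eef_pos: [383.2, 269.6, 338.3]
tcp_rot: [3.126, 0.045, 3.038]
contact_force: [1.5, -0.0, 0.4]
opening: 0.802
```

```bash
python3 -c "
from plan import *
plan([(380,312,170,3.14,.8),(380,312,70,3.14,.8)])
from h import *
a=grab_frame('scene');b=grab_frame('top')
A=cv2.resize(a[160:260,220:440],(660,300),interpolation=2);B=cv2.resize(b[150:260,190:400],(570,300),interpolation=2)
im=np.zeros((600,660,3),np.uint8);im[:300]=A;im[300:600,:570]=B;cv2.imwrite('pics/v7.png',im)"
```

```text
clock 6.2 at [383. 270. 183.] yaw 3.04 open 0.80 F [ 1.5 -0.   0.4] q6 -0.84
[[8,42,13],-0.1,0.8],
[[0,0,50],-0.0,0.8],[[0,0,50],-0.0,0.8],
```

View pics/v7.png

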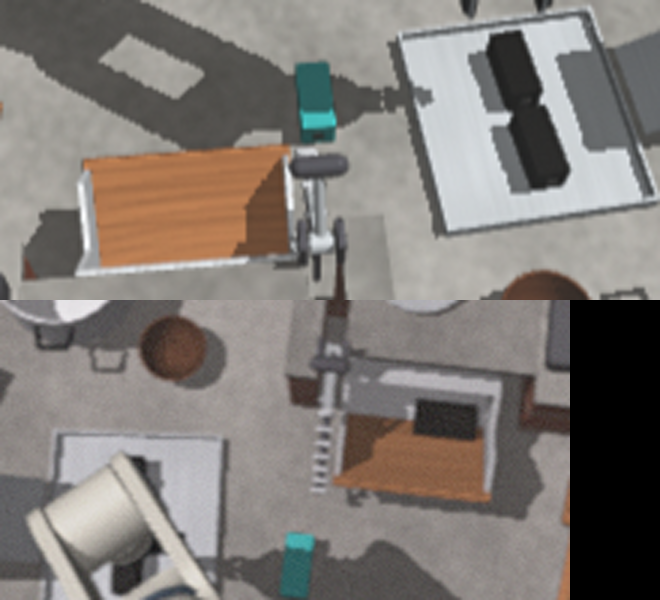

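The first briquette lies flat in the bottom of the bin's V at the right (top crop (447,418)). B and C are where they were (scene crop (516,68) and (538,145)). Next is B.

Emit:
step_arm --commands '[[[8,42,13],-0.1,0.8],[[0,0,40],0,0.8],[[0,0,0],0,0.8]]'

```text
clock: 6.68
eef_pos: [382.2, 316.2, 287.4]
tcp_rot: [3.126, 0.05, -3.142]
contact_force: [-0.6, -0.6, 0.1]
opening: 0.8
```

```bash
python3 -c "
from plan import *
print(sense()['tcp_rot'])
plan([(380,312,70,3.12,.8),(380,312,31,3.12,.8)])"
```

```text
[ 3.12636845  0.04998768 -3.14152447]
clock 6.7 at [382. 316. 132.] yaw -3.14 open 0.80 F [-0.6 -0.6  0.1] q6 -0.86
[[1,-2,31],0.01,0.8],[[1,-2,31],0.01,0.8],
[[0,0,39],-0.0,0.8],
```

```bash
cat > plan.py <<'E'
# prints rows from the present pose through way points (grasp point x,y,z [mm], yaw, opening), true tool axes
import numpy as np
from scipy.spatial.transform import Rotation as Rn
from rig import sense
O=np.array([602,-98.]);A=-0.103
EX=np.array([np.cos(A),np.sin(A)]);EY=np.array([-EX[1],EX[0]])
def bench(x,y): return O+x*EX+y*EY
def plan(wps,step=50,turn=.13):
    s=sense();R=Rn.from_euler('xyz',s['tcp_rot']);p=np.array(s['eef_pos'],float)+R.apply([0,0,155]);yaw=s['tcp_rot'][2]
    b=p[:2]-O
    print('clock %.1f at'%s['clock'],p.round(),'bench',np.round([b@EX,b@EY]),'rpy',np.round(s['tcp_rot'],3),'open %.2f'%s['opening'],'F',np.round(s['contact_force'],1),'q6 %.2f'%s['qpos'][5])
    for x,y,z,w,o in wps:
        g=np.array([x,y,z],float);dw=(w-yaw+np.pi)%(2*np.pi)-np.pi
        n=max(1,int(np.ceil(max(np.linalg.norm(g-p)/step,abs(dw)/turn))));d=(g-p)/n
        rows=[]
        for i in range(n):
            # the TCP moves so that the grasp point moves by d (tilt turns with the tool)
            R2=R*Rn.from_rotvec([0,0,-dw/n]);t=R.inv().apply(d)
            rows.append([[int(round(v)) for v in t],float(round(-dw/n,2)),o]);R=R2
        yaw=w;p=g;print(str(rows).replace(' ','')[1:-1]+',')
E
python3 -c "
from plan import *
plan([(380,312,70,3.12,.8),(380,312,31,3.12,.8)])"
```

```text
clock 6.7 at [390. 319. 133.] bench [-254.  393.] rpy [ 3.126  0.05  -3.142] open 0.80 F [-0.6 -0.6  0.1] q6 -0.86
[[7,-4,31],0.01,0.8],[[6,-4,31],0.01,0.8],
[[2,-1,39],-0.0,0.8],
```

Emit:
step_arm --commands '[[[7,-4,31],0.01,0.8],[[6,-4,31],0.01,0.8],[[2,-1,35],0,0.8],[[0,0,4],0,0.8],[[0,0,0],0,0.2],[[0,0,0],0,0.2],[[0,0,0],0,0.2],[[0,0,0],0,0.2]]'

```text
clock: 7.68
eef_pos: [379.0, 309.5, 195.8]
tcp_rot: [3.115, 0.062, 3.112]
contact_force: [-0.3, -0.1, -1.7]
opening: 0.461
```

```bash
python3 -c "
from plan import *
x,y=bench(-50,43)
plan([(380,312,200,3.14,.2),(x-120,y,200,1.468,.2),(x,y,200,1.468,.2),(x,y,132,1.468,.2)])"
```

```text
clock 7.7 at [389. 313.  41.] bench [-254.  387.] rpy [3.115 0.062 3.112] open 0.46 F [-0.3 -0.1 -1.7] q6 -0.82
[[0,1,-40],-0.01,0.2],[[0,1,-40],-0.01,0.2],[[0,1,-40],-0.01,0.2],[[0,1,-40],-0.01,0.2],
[[-4,-28,0],0.13,0.2],[[-8,-27,0],0.13,0.2],[[-11,-26,0],0.13,0.2],[[-15,-24,0],0.13,0.2],[[-18,-22,0],0.13,0.2],[[-20,-20,0],0.13,0.2],[[-23,-17,0],0.13,0.2],[[-25,-14,0],0.13,0.2],[[-26,-11,0],0.13,0.2],[[-27,-7,0],0.13,0.2],[[-28,-4,0],0.13,0.2],[[-28,0,0],0.13,0.2],[[-28,4,0],0.13,0.2],
[[4,40,3],-0.0,0.2],[[4,40,3],-0.0,0.2],[[4,40,3],-0.0,0.2],
[[-1,-2,34],-0.0,0.2],[[-1,-2,34],-0.0,0.2],
```

Only 41 mm high was reached, so the grip is shallow. I regrip 10 mm lower.

Emit:
step_arm --commands '[[[0,0,0],0,0.7],[[0,0,0],0,0.7],[[-3,-1,11],0,0.7],[[0,0,3],0,0.7],[[0,0,0],0,0.2],[[0,0,0],0,0.2],[[0,0,0],0,0.2],[[0,0,0],0,0.2]]' --force 70

```text
clock: 8.68
eef_pos: [383.3, 309.1, 181.7]
tcp_rot: [3.115, 0.063, 3.112]
contact_force: [0.7, -0.5, -0.5]
opening: 0.461
```

```bash
python3 -c "
from plan import *
x,y=bench(-50,43)
plan([(385,312,200,3.12,.2),(x-120,y,200,1.468,.2)])"
```

```text
clock 8.7 at [393. 313.  27.] bench [-250.  387.] rpy [3.115 0.063 3.112] open 0.46 F [ 0.7 -0.5 -0.5] q6 -0.82
[[-1,1,-43],-0.0,0.2],[[-1,1,-43],-0.0,0.2],[[-1,1,-43],-0.0,0.2],[[-1,1,-43],-0.0,0.2],
[[-5,-28,0],0.13,0.2],[[-8,-27,0],0.13,0.2],[[-11,-26,0],0.13,0.2],[[-15,-24,0],0.13,0.2],[[-17,-22,0],0.13,0.2],[[-20,-20,0],0.13,0.2],[[-22,-17,0],0.13,0.2],[[-24,-14,0],0.13,0.2],[[-26,-11,0],0.13,0.2],[[-27,-7,0],0.13,0.2],[[-28,-4,0],0.13,0.2],[[-28,0,0],0.13,0.2],[[-28,3,0],0.13,0.2],
```

Emit:
step_arm --commands '[[[-1,1,-43],0,0.2],[[-1,1,-43],0,0.2],[[-1,1,-43],0,0.2],[[-1,1,-43],0,0.2],[[-5,-28,0],0.13,0.2],[[-8,-27,0],0.13,0.2],[[-11,-26,0],0.13,0.2],[[-15,-24,0],0.13,0.2],[[-17,-22,0],0.13,0.2],[[-20,-20,0],0.13,0.2],[[-22,-17,0],0.13,0.2],[[-24,-14,0],0.13,0.2],[[-26,-11,0],0.13,0.2],[[-27,-7,0],0.13,0.2],[[-28,-4,0],0.13,0.2],[[-28,0,0],0.13,0.2],[[-28,3,0],0.13,0.2],[[0,0,0],0,0.2]]'

```text
clock: 10.92
eef_pos: [406.3, -66.9, 348.6]
tcp_rot: [3.091, -0.034, 1.369]
contact_force: [-0.1, 0.8, -1.0]
opening: 0.465
```

```bash
python3 -c "
from plan import *
x,y=bench(-50,36)
plan([(x,y,200,1.468,.2),(x,y,130,1.468,.2)])"
```

```text
clock 10.9 at [415. -63. 194.] bench [-190.   15.] rpy [ 3.091 -0.034  1.369] open 0.46 F [-0.1  0.8 -1. ] q6 -0.00
[[12,46,1],-0.03,0.2],[[10,46,1],-0.03,0.2],[[9,46,1],-0.03,0.2],
[[-1,-2,35],-0.0,0.2],[[-1,-2,35],-0.0,0.2],
```

Emit:
step_arm --commands '[[[12,46,0],-0.03,0.2],[[10,46,0],-0.03,0.2],[[9,46,0],-0.03,0.2],[[0,0,0],0,0.2]]'

```text
clock: 11.42
eef_pos: [549.9, -57.7, 355.3]
tcp_rot: [3.091, -0.029, 1.467]
contact_force: [-1.1, -1.2, -1.8]
opening: 0.459
```

```bash
python3 -c "
from plan import *
x,y=bench(-50,36)
plan([(x,y,130,1.468,.2)],step=40)"
```

```text
clock 11.4 at [558. -54. 201.] bench [-48.  39.] rpy [ 3.091 -0.029  1.467] open 0.46 F [-1.1 -1.2 -1.8] q6 -0.03
[[-3,-3,35],-0.0,0.2],[[-3,-3,35],-0.0,0.2],
```

Emit:
step_arm --commands '[[[-3,-2,35],0,0.2],[[-2,-1,36],0,0.2],[[0,0,0],0,0.2],[[0,0,0],0,0.65],[[0,0,0],0,0.65],[[0,0,0],0,0.65]]'

```text
clock: 12.18
eef_pos: [549.0, -58.1, 285.8]
tcp_rot: [3.09, -0.03, 1.472]
contact_force: [-0.3, 0.3, 0.4]
opening: 0.65
```

```bash
python3 -c "
from plan import *
x,y=sense()['eef_pos'][:2]
plan([(x,y+4,210,1.468,.65),(480,220,190,3.1,.8)])"
```

```text
clock 12.2 at [558. -54. 131.] bench [-49.  39.] rpy [ 3.09  -0.03   1.472] open 0.65 F [-0.3  0.3  0.4] q6 -0.05
[[1,-2,-40],0.0,0.65],[[1,-2,-40],0.0,0.65],
[[20,-8,2],-0.13,0.8],[[21,-5,2],-0.13,0.8],[[22,-2,2],-0.13,0.8],[[22,0,2],-0.13,0.8],[[21,3,2],-0.13,0.8],[[21,6,2],-0.13,0.8],[[20,8,2],-0.13,0.8],[[19,11,2],-0.13,0.8],[[17,13,2],-0.13,0.8],[[16,15,2],-0.13,0.8],[[13,17,2],-0.13,0.8],[[11,19,2],-0.13,0.8],[[9,20,2],-0.13,0.8],
```

Emit:
step_arm --commands '[[[1,0,-40],0,0.65],[[0,0,-40],0,0.65],[[0,-50,0],0,0.65],[[0,-50,0],0,0.8]]'

```text
clock: 12.68
eef_pos: [446.5, -49.4, 366.3]
tcp_rot: [3.081, -0.03, 1.473]
contact_force: [-0.2, 0.1, -0.4]
opening: 0.797
```

```bash
python3 -c "
from plan import *
plan([(440,200,190,3.1,.8)])"
```

```text
clock 12.7 at [456. -46. 212.] bench [-150.   37.] rpy [ 3.081 -0.03   1.473] open 0.80 F [-0.2  0.1 -0.4] q6 -0.05
[[19,-3,2],-0.13,0.8],[[19,-1,2],-0.13,0.8],[[19,1,2],-0.13,0.8],[[19,4,2],-0.13,0.8],[[18,6,2],-0.13,0.8],[[17,8,2],-0.13,0.8],[[16,10,2],-0.13,0.8],[[14,12,2],-0.13,0.8],[[13,14,2],-0.13,0.8],[[11,15,2],-0.13,0.8],[[9,17,2],-0.13,0.8],[[7,18,2],-0.13,0.8],[[4,18,2],-0.13,0.8],
```

Emit:
step_arm --commands '[[[19,-3,2],-0.13,0.8],[[19,-1,2],-0.13,0.8],[[19,1,2],-0.13,0.8],[[19,4,2],-0.13,0.8],[[18,6,2],-0.13,0.8],[[17,8,2],-0.13,0.8],[[16,10,2],-0.13,0.8],[[14,12,2],-0.13,0.8],[[13,14,2],-0.13,0.8],[[11,15,2],-0.13,0.8],[[9,17,2],-0.13,0.8],[[7,18,2],-0.13,0.8],[[0,0,0],0,0.8]]'

```text
clock: 14.3
eef_pos: [416.3, 184.3, 356.7]
tcp_rot: [3.109, 0.082, 3.079]
contact_force: [-0.0, -0.0, 0.5]
opening: 0.797
```

```bash
python3 -c "
from plan import *
plan([(480,310,130,3.1,.8),(480,310,60,3.1,.8)])
from h import *
a=grab_frame('scene');b=grab_frame('top')
A=cv2.resize(a[160:260,220:440],(660,300),interpolation=2);B=cv2.resize(b[150:260,190:400],(570,300),interpolation=2)
im=np.zeros((600,660,3),np.uint8);im[:300]=A;im[300:600,:570]=B;cv2.imwrite('pics/v8.png',im)
from fit import fitb
print(fitb(np.array([480,310,24,0]),{'scene':a}))
X,e=tri([('scene',399.5,207.5),('top',238,219)]);print(X)"
```

```text
clock 14.3 at [429. 189. 202.] bench [-201.  267.] rpy [3.109 0.082 3.079] open 0.80 F [-0.  -0.   0.5] q6 -1.09
[[-9,30,20],-0.01,0.8],[[-9,30,20],-0.01,0.8],[[-10,30,20],-0.01,0.8],[[-10,30,20],-0.01,0.8],
[[3,-1,35],-0.0,0.8],[[3,-1,35],-0.0,0.8],
(array([ 4.79409695e+02,  3.12516382e+02,  2.22160082e+01, -6.48294528e-02]), np.float64(74.890625))
[482.34025172 311.16061982  32.22762744]
```

View pics/v8.png

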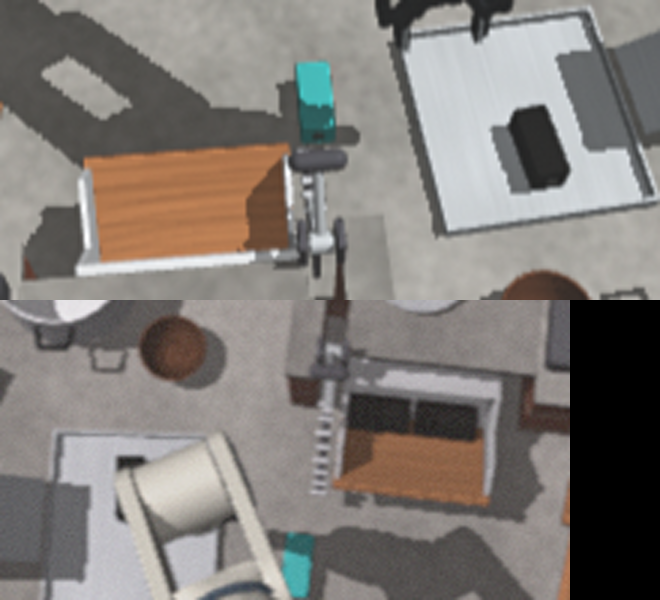

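Both briquettes now lie side by side in the bottom of the V (top crop (378,412) and (445,420)). C is alone in the tray at scene crop (539,147), fitted at (480,312).

Emit:
step_arm --commands '[[[-9,30,20],-0.01,0.8],[[-9,30,20],-0.01,0.8],[[-10,30,20],-0.01,0.8],[[-10,30,20],-0.01,0.8],[[0,0,0],0,0.8]]'

```text
clock: 15.02
eef_pos: [470.8, 302.8, 284.0]
tcp_rot: [3.111, 0.087, 3.101]
contact_force: [-0.2, -0.6, -0.7]
opening: 0.803
```

```bash
python3 -c "
from plan import *
plan([(480,311,70,3.1,.8),(480,311,28,3.1,.8)],step=35)"
```

```text
clock 15.0 at [484. 307. 130.] bench [-159.  391.] rpy [3.111 0.087 3.101] open 0.80 F [-0.2 -0.6 -0.7] q6 -0.93
[[5,1,30],0.0,0.8],[[5,1,30],0.0,0.8],
[[2,-1,21],-0.0,0.8],[[2,-1,21],-0.0,0.8],
```

Emit:
step_arm --commands '[[[5,1,30],0,0.8],[[5,1,30],0,0.8],[[2,0,24],0,0.8],[[2,0,18],0,0.8],[[0,0,2],0,0.8],[[0,0,0],0,0.8]]'

```text
clock: 15.78
eef_pos: [467.8, 303.6, 180.4]
tcp_rot: [3.109, 0.09, 3.089]
contact_force: [0.5, 0.9, 0.5]
opening: 0.804
```

```bash
python3 -c "
from plan import *
plan([(480,311,28,3.1,.8)],step=35)"
```

```text
clock 15.8 at [482. 308.  26.] bench [-161.  391.] rpy [3.109 0.09  3.089] open 0.80 F [0.5 0.9 0.5] q6 -0.90
[[2,3,-2],-0.01,0.8],
```

Emit:
step_arm --commands '[[[1,2,-2],0,0.8],[[0,0,0],0,0.2],[[0,0,0],0,0.2],[[0,0,0],0,0.2],[[0,0,0],0,0.2]]'

```text
clock: 16.4
eef_pos: [467.3, 306.3, 185.1]
tcp_rot: [3.107, 0.093, 3.089]
contact_force: [0.1, 0.7, -1.8]
opening: 0.47
```

```bash
python3 -c "
from plan import *
x,y=bench(-60,-5)
plan([(470,311,210,3.1,.2),(x-120,y,210,1.468,.2)])"
```

```text
clock 16.4 at [482. 311.  31.] bench [-162.  394.] rpy [3.107 0.093 3.089] open 0.47 F [ 0.1  0.7 -1.8] q6 -0.89
[[-1,1,-45],-0.0,0.2],[[-1,1,-45],-0.0,0.2],[[-1,1,-45],-0.0,0.2],[[-1,1,-45],-0.0,0.2],
[[2,-31,-1],0.13,0.2],[[-2,-32,-1],0.13,0.2],[[-6,-31,-1],0.13,0.2],[[-9,-30,-1],0.13,0.2],[[-13,-29,-1],0.13,0.2],[[-17,-27,-1],0.13,0.2],[[-20,-25,-1],0.13,0.2],[[-23,-22,-1],0.13,0.2],[[-25,-19,-1],0.13,0.2],[[-27,-16,-1],0.13,0.2],[[-29,-12,-1],0.13,0.2],[[-30,-8,-1],0.13,0.2],[[-31,-4,-1],0.13,0.2],
```

Emit:
step_arm --commands '[[[-1,1,-45],0,0.2],[[-1,1,-45],0,0.2],[[-1,1,-45],0,0.2],[[-1,1,-45],0,0.2],[[2,-31,-1],0.13,0.2],[[-2,-32,-1],0.13,0.2],[[-6,-31,-1],0.13,0.2],[[-9,-30,-1],0.13,0.2],[[-13,-29,-1],0.13,0.2],[[-17,-27,-1],0.13,0.2],[[-20,-25,-1],0.13,0.2],[[-23,-22,-1],0.13,0.2],[[-25,-19,-1],0.13,0.2],[[-27,-16,-1],0.13,0.2],[[-29,-12,-1],0.13,0.2],[[-30,-8,-1],0.13,0.2],[[-31,-4,-1],0.13,0.2],[[0,0,0],0,0.2]]'

```text
clock: 18.65
eef_pos: [376.6, -111.2, 362.2]
tcp_rot: [3.061, -0.046, 1.348]
contact_force: [0.0, 0.7, -1.7]
opening: 0.471
```

```bash
python3 -c "
from plan import *
x,y=bench(-60,-7)
plan([(x,y,200,1.468,.2),(x,y,140,1.468,.2)])"
```

```text
clock 18.6 at [ 390. -107.  208.] bench [-210.  -31.] rpy [ 3.061 -0.046  1.348] open 0.47 F [ 0.   0.7 -1.7] q6 -0.13
[[10,36,5],-0.03,0.2],[[9,36,5],-0.03,0.2],[[8,37,5],-0.03,0.2],[[7,37,5],-0.03,0.2],
[[-1,-3,30],-0.0,0.2],[[-1,-3,30],-0.0,0.2],
```

Emit:
step_arm --commands '[[[10,36,5],-0.03,0.2],[[9,36,5],-0.03,0.2],[[8,37,4],-0.03,0.2],[[7,37,4],-0.03,0.2],[[0,0,0],0,0.2],[[-1,-3,30],0,0.2],[[-1,-3,30],0,0.2],[[0,0,0],0,0.2]]'

```text
clock: 19.65
eef_pos: [528.5, -97.1, 294.2]
tcp_rot: [3.061, -0.037, 1.483]
contact_force: [-0.7, -0.3, -2.0]
opening: 0.47
```

```bash
python3 -c "
from plan import *
x,y=bench(-60,-7)
plan([(x,y,135,1.468,.2)])"
```

```text
clock 19.6 at [541. -92. 140.] bench [-61.  -1.] rpy [ 3.061 -0.037  1.483] open 0.47 F [-0.7 -0.3 -2. ] q6 -0.15
[[-6,0,5],0.01,0.2],
```

Emit:
step_arm --commands '[[[-4,0,5],0,0.2],[[0,0,0],0,0.65],[[0,0,0],0,0.65],[[0,0,0],0,0.65],[[0,0,-40],0,0.65],[[0,0,-40],0,0.5],[[0,-50,-5],0,0],[[0,-50,-5],0,0],[[0,-50,-5],0,0]]'

```text
clock: 20.78
eef_pos: [371.7, -90.7, 378.8]
tcp_rot: [3.049, -0.036, 1.485]
contact_force: [-0.5, 0.6, 1.0]
opening: 0.001
```

```bash
python3 -c "
from plan import *
plan([])
from h import *
a=grab_frame('scene');b=grab_frame('top')
A=cv2.resize(a[150:260,200:420],(600,300),interpolation=2);B=cv2.resize(b[150:260,190:400],(570,300),interpolation=2)
im=np.zeros((600,600,3),np.uint8);im[:300]=A;im[300:600,:570]=B;cv2.imwrite('pics/v9.png',im)"
```

```text
clock 20.8 at [386. -86. 225.] bench [-216.  -11.] rpy [ 3.049 -0.036  1.485] open 0.00 F [-0.5  0.6  1. ] q6 -0.22
```

View pics/v9.png

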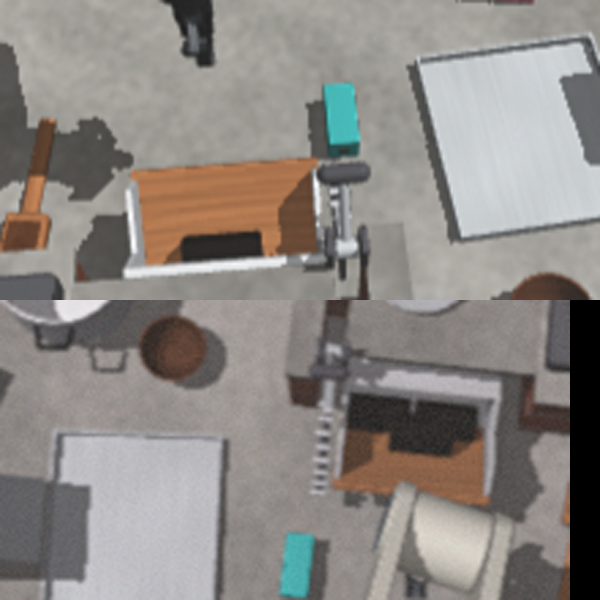

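All three briquettes are in the bin, the third lying on the other two against the board (top crop (433,435)). The tray is empty. Next, the pawl.

```bash
python3 -c "
from plan import *
x,y=bench(-75,125);u,v=bench(40,125)
plan([(x-40,y,288,1.468,0),(x,y,288,1.468,0),(u,v,288,1.468,0)],step=30)"
```

```text
clock 20.9 at [383. -86. 224.] bench [-219.  -10.] rpy [ 3.053 -0.036  1.484] open 0.00 F [ 0.9 -1.  -0.3] q6 -0.21
[[22,19,-8],0.0,0],[[22,19,-8],0.0,0],[[22,18,-8],0.0,0],[[22,18,-8],0.0,0],[[22,18,-8],0.0,0],[[22,18,-8],0.0,0],
[[2,20,2],-0.0,0],[[2,20,2],-0.0,0],
[[0,29,3],-0.0,0],[[0,29,3],-0.0,0],[[0,29,3],-0.0,0],[[0,29,3],-0.0,0],
```

Emit:
step_arm --commands '[[[22,19,-8],0,0],[[22,19,-8],0,0],[[22,18,-8],0,0],[[22,18,-8],0,0],[[22,18,-8],0,0],[[22,18,-8],0,0],[[0,0,0],0,0]]'

```text
clock: 21.75
eef_pos: [490.4, 34.1, 446.3]
tcp_rot: [3.043, -0.037, 1.482]
contact_force: [0.5, -0.1, 0.0]
opening: -0.0
```

```bash
python3 -c "
from plan import *
x,y=bench(-60,125);u,v=bench(40,125)
plan([(x,y,288,1.468,0),(u,v,288,1.468,0)],step=20)"
```

```text
clock 21.8 at [506.  38. 292.] bench [-109.  126.] rpy [ 3.043 -0.037  1.482] open -0.00 F [ 0.5 -0.1  0. ] q6 0.14
[[-1,16,3],0.0,0],[[0,16,3],0.0,0],[[0,16,3],0.0,0],
[[0,17,2],-0.0,0],[[0,17,2],-0.0,0],[[0,17,2],-0.0,0],[[0,17,2],-0.0,0],[[0,17,2],-0.0,0],[[0,17,2],-0.0,0],
```

Emit:
step_arm --commands '[[[0,18,3],0,0],[[0,18,3],0,0],[[0,17,3],0,0],[[0,17,2],0,0],[[0,17,2],0,0],[[0,17,2],0,0],[[0,17,2],0,0],[[0,17,2],0,0],[[0,17,2],0,0],[[0,0,0],0,0]]'

```text
clock: 23.0
eef_pos: [648.6, 17.8, 438.4]
tcp_rot: [3.077, -0.036, 1.479]
contact_force: [-8.1, 0.3, 14.5]
opening: 0.001
```

```bash
python3 -c "
from plan import *
plan([])"
```

```text
clock 23.0 at [659.  22. 284.] bench [ 44. 126.] rpy [ 3.077 -0.036  1.479] open 0.00 F [-8.1  0.3 14.5] q6 0.10
```

Contact of about 15 N there. I back off toward the robot and check the pawl.

Emit:
step_arm --commands '[[[0,-12,-2],0,0],[[0,-35,-5],0,0],[[0,-50,0],0,0],[[0,-50,0],0,0],[[0,0,0],0,0]]'

```text
clock: 23.62
eef_pos: [500.3, 31.0, 435.0]
tcp_rot: [3.076, -0.036, 1.479]
contact_force: [0.2, 0.4, 1.0]
opening: 0.002
```

```bash
python3 -c "
from plan import *
plan([])
from h import *
a=grab_frame('scene');b=grab_frame('top')
A=cv2.resize(a[180:280,220:380],(640,400),interpolation=2);cv2.imwrite('pics/v10.png',A);cv2.imwrite('pics/raw10.png',a);cv2.imwrite('pics/raw10t.png',b)"
```

```text
clock 23.6 at [511.  36. 280.] bench [-104.  124.] rpy [ 3.076 -0.036  1.479] open 0.00 F [0.2 0.4 1. ] q6 0.13
```

View pics/v10.png

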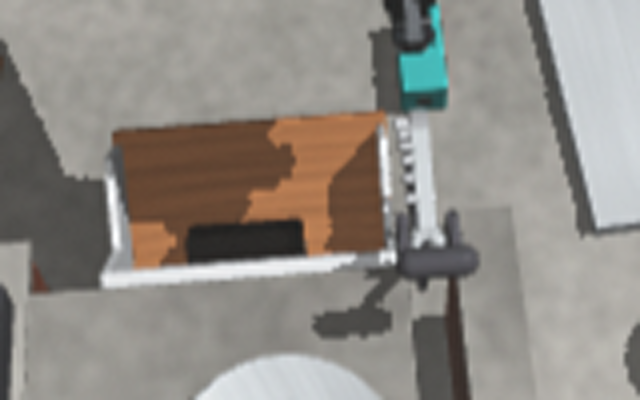

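```bash
python3 -c "
from h import *
from plan import bench
for x,z in((75,287),(70,290),(60,295),(30,300)): print(x,proj('scene',[*bench(x,125),z]))
from plan import plan
import numpy as np
x,y=bench(-170,0)
plan([(440,40,270,1.468,0),(x,y,250,1.468,0),(x,y,105,1.468,0)])
"
```

```text
75 [328.16516667 247.96441293]
70 [328.01342935 245.60948522]
60 [327.70170337 241.06231324]
30 [326.6978428 229.2149355]
clock 23.7 at [514.  35. 281.] bench [-101.  124.] rpy [ 3.072 -0.036  1.479] open -0.00 F [ 1.3 -0.4 -0.4] q6 0.13
[[-1,-38,3],0.01,0],[[-2,-38,3],0.01,0],
[[-40,1,5],-0.0,0],[[-40,1,5],-0.0,0],[[-40,1,5],-0.0,0],
[[-2,-3,48],-0.0,0],[[-2,-3,48],-0.0,0],[[-2,-3,48],-0.0,0],
```

The pawl bar is at scene (329,245), which matches bench x about 70 to 75, so the pawl is thrown back. The bin is still out with the briquettes in it. Next I go in front of the board.

Emit:
step_arm --commands '[[[-1,-38,3],0,0],[[-2,-38,3],0,0],[[-40,1,5],0,0],[[-40,1,5],0,0],[[-40,1,5],0,0],[[-2,-3,48],0,0],[[-2,-3,48],0,0],[[-2,-3,40],0,0],[[0,0,0],0,0]]'

```text
clock: 24.85
eef_pos: [436.5, -92.6, 267.7]
tcp_rot: [3.056, -0.035, 1.478]
contact_force: [-5.0, 4.0, -1.6]
opening: -0.002
```

```bash
python3 -c "
from plan import *
w=[(-148,116),(-127,130),(-100,145),(-72,155),(-45,164),(-25,168)]
plan([(*bench(x,0),z,1.468,0) for x,z in w],step=20)
"
```

```text
clock 24.9 at [450. -88. 113.] bench [-152.   -6.] rpy [ 3.056 -0.035  1.478] open -0.00 F [-5.   4.  -1.6] q6 -0.19
[[6,4,-2],0.01,0],
[[0,11,-6],-0.0,0],[[0,11,-6],-0.0,0],
[[0,14,-6],-0.0,0],[[0,14,-6],-0.0,0],
[[0,14,-4],-0.0,0],[[0,14,-4],-0.0,0],
[[0,14,-3],-0.0,0],[[0,14,-3],-0.0,0],
[[0,10,-1],-0.0,0],[[0,10,-1],-0.0,0],
```

Emit:
step_arm --commands '[[[3,5,-2],0,0],[[1,12,-7],0,0],[[0,12,-7],0,0],[[0,14,-6],0,0],[[0,14,-6],0,0],[[0,14,-5],0,0],[[0,14,-5],0,0]]'

```text
clock: 25.72
eef_pos: [502.9, -97.6, 307.6]
tcp_rot: [3.131, -0.037, 1.48]
contact_force: [-7.1, 1.3, 5.2]
opening: -0.001
```

```bash
python3 -c "
from plan import *
w=[(-70,158),(-45,166),(-25,170)]
plan([(*bench(x,0),z,1.468,0) for x,z in w],step=15)
"
```

```text
clock 25.7 at [505. -92. 153.] bench [-97.  -4.] rpy [ 3.131 -0.037  1.48 ] open -0.00 F [-7.1  1.3  5.2] q6 -0.15
[[2,14,-2],0.01,0],[[2,14,-2],0.01,0],
[[0,13,-4],-0.0,0],[[0,13,-4],-0.0,0],
[[0,10,-2],-0.0,0],[[0,10,-2],-0.0,0],
```

Emit:
step_arm --commands '[[[1,15,-3],0,0],[[1,15,-3],0,0],[[0,15,-3],0,0],[[0,15,-3],0,0],[[0,14,-2],0,0]]'

```text
clock: 26.35
eef_pos: [575.0, -103.4, 324.6]
tcp_rot: [-3.126, -0.037, 1.481]
contact_force: [-88.8, 2.1, 48.9]
opening: -0.003
```

```bash
python3 -c "
from plan import *
plan([(*bench(-22,0),170,1.468,0)],step=15)
"
```

```text
clock 26.4 at [573. -97. 170.] bench [-29.  -2.] rpy [-3.126 -0.037  1.481] open -0.00 F [-88.8   2.1  48.9] q6 -0.12
[[2,7,0],0.01,0],
```

The bin is at its stop (about 100 N). I back off at once and look.

Emit:
step_arm --commands '[[[0,-4,0],0,0],[[0,-10,0],0,0],[[0,-50,-5],0,0],[[0,-50,-20],0,0],[[0,0,0],0,0]]'

```text
clock: 26.98
eef_pos: [462.2, -94.5, 353.5]
tcp_rot: [-3.133, -0.037, 1.481]
contact_force: [1.4, -0.3, 0.2]
opening: 0.001
```

```bash
python3 -c "
from plan import *
plan([])
from h import *
a=grab_frame('scene');b=grab_frame('top')
A=cv2.resize(a[180:290,210:380],(680,440),interpolation=2);cv2.imwrite('pics/v11.png',A)
for y in(-108,0,108): print(proj('scene',[*bench(-12,y),177]),proj('scene',[*bench(-12-16,y),176]))"
```

```text
clock 27.0 at [461. -89. 199.] bench [-141.   -5.] rpy [-3.133 -0.037  1.481] open 0.00 F [ 1.4 -0.3  0.2] q6 -0.15
[242.52868951 240.27521539] [242.75897695 235.27619699]
[280.74228468 237.6681385 ] [280.64787513 232.70657316]
[318.71993806 235.07715846] [318.30481364 230.15268083]
```

View pics/v11.png

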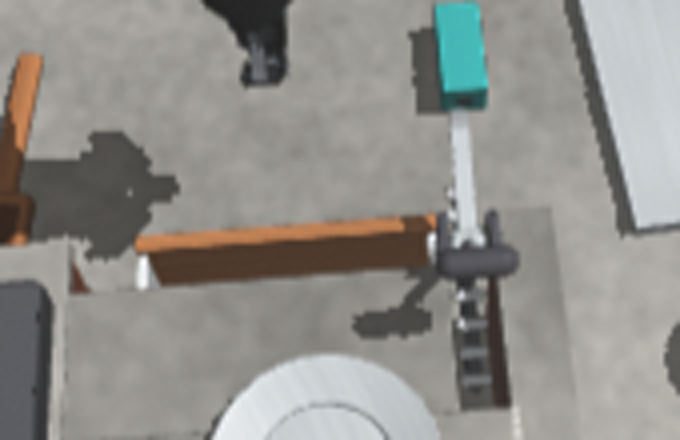

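The lip ends are at scene (244,240) and (319,234), matching the shut prediction within about 1 px. The pawl is still back. Now I pull the bar from behind.

```bash
python3 -c "
from plan import *
plan([(440,-60,345,1.468,0),(*bench(0,125),360,1.468,0),(*bench(130,125),360,1.468,0)],step=42)
"
```

```text
clock 27.1 at [464. -89. 198.] bench [-138.   -5.] rpy [-3.134 -0.036  1.481] open 0.01 F [ 0.3 -0.5  0. ] q6 -0.15
[[8,-7,-36],0.0,0],[[8,-7,-36],0.0,0],[[8,-7,-36],0.0,0],[[8,-7,-36],0.0,0],
[[21,33,-3],-0.0,0],[[21,33,-3],-0.0,0],[[21,33,-3],-0.0,0],[[21,33,-3],-0.0,0],[[21,33,-3],-0.0,0],
[[0,32,0],-0.0,0],[[0,32,0],-0.0,0],[[0,32,0],-0.0,0],[[0,32,0],-0.0,0],
```

Emit:
step_arm --commands '[[[8,-7,-36],0,0],[[8,-7,-36],0,0],[[8,-7,-36],0,0],[[8,-7,-40],0,0],[[21,33,-5],0,0],[[21,33,-5],0,0],[[21,33,-3],0,0],[[21,33,-3],0,0],[[21,33,-3],0,0],[[0,32,0],0,0],[[0,32,0],0,0],[[0,32,0],0,0],[[0,32,0],0,0],[[0,0,0],0,0]]'

```text
clock: 28.82
eef_pos: [770.2, 17.7, 528.8]
tcp_rot: [3.129, -0.039, 1.484]
contact_force: [-0.3, -0.5, -0.9]
opening: -0.004
```

```bash
python3 -c "
from plan import *
plan([(*bench(125,125),290,1.468,0),(*bench(28,125),290,1.468,0)],step=24)
"
```

```text
clock 28.8 at [773.  24. 374.] bench [157. 138.] rpy [ 3.129 -0.039  1.484] open -0.00 F [-0.3 -0.5 -0.9] q6 0.10
[[-4,-8,21],0.0,0],[[-4,-8,21],0.0,0],[[-4,-8,21],0.0,0],[[-4,-8,21],0.0,0],
[[0,-19,0],-0.0,0],[[0,-19,0],-0.0,0],[[0,-19,0],-0.0,0],[[0,-19,0],-0.0,0],[[0,-19,0],-0.0,0],
```

Emit:
step_arm --commands '[[[-4,-8,21],0,0],[[-4,-8,21],0,0],[[-4,-8,21],0,0],[[0,0,21],0,0],[[0,0,0],0,0]]'

```text
clock: 29.45
eef_pos: [747.3, 12.2, 439.8]
tcp_rot: [3.127, -0.04, 1.485]
contact_force: [-0.3, 0.3, 0.5]
opening: 0.0
```

```bash
python3 -c "
from plan import *
plan([(*bench(120,125),290,1.468,0),(*bench(40,125),290,1.468,0)],step=18)
"
```

```text
clock 29.4 at [750.  18. 285.] bench [135. 131.] rpy [ 3.127 -0.04   1.485] open 0.00 F [-0.3  0.3  0.5] q6 0.08
[[-5,-15,-6],0.02,0],
[[0,-16,0],-0.0,0],[[0,-16,0],-0.0,0],[[0,-16,0],-0.0,0],[[0,-16,0],-0.0,0],[[0,-16,0],-0.0,0],
```

Emit:
step_arm --commands '[[[-5,-16,-6],0,0],[[0,-16,0],0,0],[[0,-16,0],0,0],[[0,-16,0],0,0],[[0,-16,0],0,0],[[0,-16,0],0,0],[[0,-8,0],0,0],[[0,0,0],0,0]]'

```text
clock: 30.45
eef_pos: [641.8, 17.0, 451.1]
tcp_rot: [3.114, -0.041, 1.486]
contact_force: [0.6, -0.1, 0.4]
opening: -0.004
```

```bash
python3 -c "
from plan import *
plan([])
from h import *
a=grab_frame('scene')
cv2.imwrite('pics/v12.png',cv2.resize(a[180:290,210:380],(680,440),interpolation=2))
for x,z in((-15,287),(0,295)): print(proj('scene',[*bench(x,125),z]))"
```

```text
clock 30.4 at [647.  23. 296.] bench [ 32. 125.] rpy [ 3.114 -0.041  1.486] open -0.00 F [ 0.6 -0.1  0.4] q6 0.09
[325.12335876 215.71834816]
[325.65718758 219.45249238]
```

View pics/v12.png

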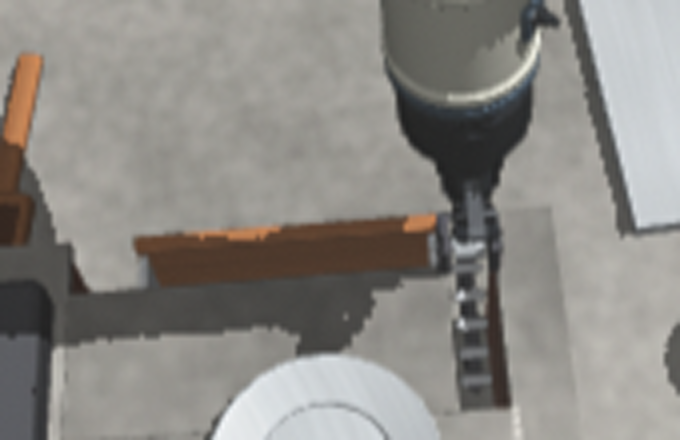

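The bar has left its back position (the shaft region is clear) and the gripper now hides it. I lift straight up and withdraw.

Emit:
step_arm --commands '[[[0,0,-35],0,0],[[0,0,-45],0,0],[[0,0,-20],0,0],[[0,-55,0],0,0],[[0,-55,0],0,0],[[0,-55,0],0,0],[[0,-55,0],0,0],[[0,0,0],0,0]]'

```text
clock: 31.5
eef_pos: [417.6, 32.0, 546.0]
tcp_rot: [3.114, -0.041, 1.485]
contact_force: [0.5, -0.3, 0.6]
opening: -0.0
```

```bash
python3 -c "
from plan import *
plan([])
from h import *
a=grab_frame('scene');b=grab_frame('top')
A=cv2.resize(a[190:270,220:360],(700,400),interpolation=2);cv2.imwrite('pics/v13.png',A)
cv2.imwrite('pics/v14.png',np.vstack([a[:,:],cv2.resize(b[90:290,100:520],(640,200))])[:600])"
```

```text
clock 31.5 at [422.  38. 391.] bench [-193.  117.] rpy [ 3.114 -0.041  1.485] open -0.00 F [ 0.5 -0.3  0.6] q6 0.14
```

View pics/v13.png

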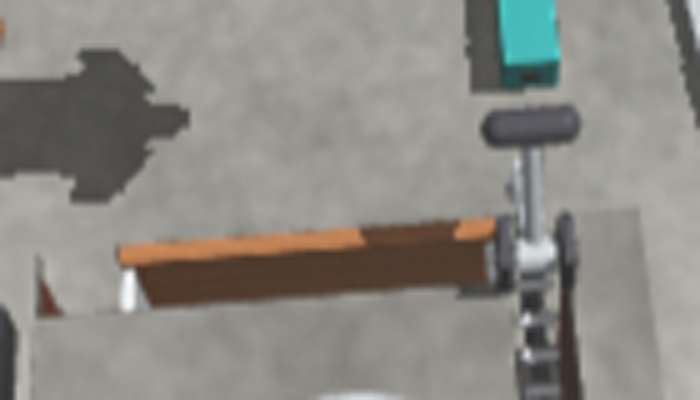

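View pics/v14.png

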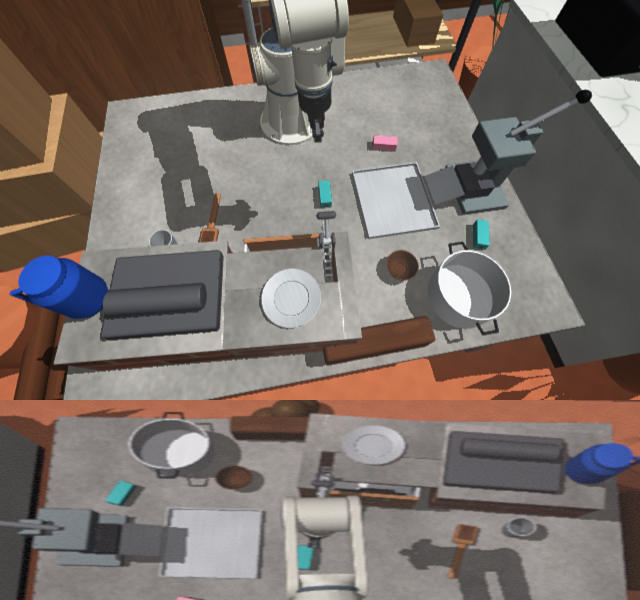

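The pawl bar is at scene (326.2,215.2), the same place as at the start, so the pawl is down. The lip ends are at (243.8,239.6) and (319.4,234.4), within 1 px in row of the shut prediction, which is about 0.02 rad. The tray is empty, no briquette lies outside the bin, the other things stand where they were, and the arm is clear. I'm handing the job in.

```bash
python3 -c "
from rig import sign_off
print(sign_off())"
```

```text
the job is handed in; nothing more can be done
None
```

I put all three briquettes from the tray into the bin and handed the job in with the bin shut and the pawl down. I threw the pawl back while the bin was still out, shut the bin, then swung the pawl down again. It took about 32 s on the robot's clock; sign-off gave no verdict.

**Last checks:**
- **Bin:** the lip is within 1 px in row of its shut position, about 0.02 rad by my estimate.
- **Pawl:** the bar is back at its starting pixel, so it is down.
- **Surroundings:** the tray is empty, no briquette lies outside the bin, and the plate, scoop, tumbler and bowl look unmoved. The arm touches nothing.

**Limits and problems:**
- I could not see the briquettes once the bin was shut. I last saw all three inside it after the pawl was thrown back, just before shutting.
- Pushing the bin against its stop peaked at about 100 N, close to the 120 N wrist limit. I backed off at once.
- The wrist drifted up to about 0.1 rad in tilt during the turns, which I allowed for in the moves.

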